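# Swap tin and bottle on a reader slide and hold the slide at its click stop

## Robot

A 6-joint arm with a two-finger parallel gripper is mounted at the origin on a cart in front of the work surface, level with it; the furniture and walls round the work are solid. World frame = base frame: x ahead of the robot, y to its left, z up, the work surface at z = 0. Lengths are in m, angles in rad, forces in N, time in s.
With the tool pointing down it reaches from about 0.35 to 0.85 m from the base axis. Payload 8.1 kg.
Tool frame: the origin (TCP) lies at the centre of the arm's flange, where the gripper is bolted on; the fingertips stand 186 mm ahead of it and the grasp point (between the pads) lies 167 mm ahead of it (robot.grasp_offset is the distance from the TCP to the grasp point, in m); z points along the fingers, y is the line along which they close (so a half turn about z gives the same grasp; the last joint's range is limited). The gripper opens to 93 mm and grips with 3 to 60 N. Pads are 15 mm wide; open, the fingers measure 128 mm over their backs; the gripper's body (75 mm by 188 mm) begins 65 mm behind the grasp point.
Start: joints at [-1.313, 0.13, 1.488, -0, 1.523, -0.085], TCP at [0.202, -0.565, 0.405] pointing down, gripper open.
Joint ranges: [-2.96, 2.96], [-0.89, 2.26], [0.02, 2.5], [-1.34, 4.48], [0, 2.73], [-2.66, 2.66]. Speed limits (rad/s): [2.39, 2.39, 2.79, 3.14, 3.14, 3.14].

## Interface

Orientations are given as a rotation vector (axis times angle).
In Python, from plant import robot gives the robot as it stands.
- The arm moves only by the tool drive_tool, never from a script. Its argument "moves" is one flat list of numbers, 7 for each row, row after row: the finger opening in mm, from 0 to 93, then the shift along the tool's x, y, z in mm, then the turn, a rotation vector about the tool's x, y, z in degrees. A call has 1 to 8 rows; each row shifts and turns the commanded pose from where the row before left it, along the tool's axes as they then stand; what a row does not reach is not made up. A row lasts 1/10 s, in which the tool goes at most 50 mm and 8.59 degrees, less where a joint would pass 70% of its speed; a pose out of reach is approached as far as the arm can. A call is refused whole if a number of a shift passes 50 or a number of a turn 8.59, either way. A call with a gripper value outside its range is refused whole. The fingers move at their own pace and stop on an object; "grip_force" is the grip in N (left out, the last holds). Time passes only in rows, so rows that do not move let the fingers close. It gives the time, the measured TCP pose, the force, the opening and the grip force at its end, in the units of the state.
- robot.read_state(): the state, without advancing time (a new reading comes with each control period).
- robot.read_camera(name): name is "side" or "top" or "wrist"; returns a dict with "color" (420x560x3 uint8, red, green, blue), "depth" (420x560 float32, m along the optical axis (not along the pixel's ray), 0 where there is no reading), "mtx" (3x3 intrinsics, pixels), "R" (3x3) and "t" (3): a world point X has camera coordinates R X + t. Camera axes: x right, y down, z forward; pixel columns grow to the right and rows downward; lengths in m; the calibration is good to about 2 mm. A picture is of the moment at which its call begins.
- robot.close_job(): hands the job in; it is judged then, once.
The state is a dict: "t": time; "q": joint angles; "dq": joint speeds; "joint_torque": joint torques, N m; "tool_pos": TCP position; "orientation": TCP orientation; "force": force on the tool from outside, world axes, zero at the start; "wrist_torque": the same for the moment, N m; "opening": finger opening in m; "gripper_force": force on a finger pad.
Only numpy, scipy, OpenCV 4.12 (cv2) and the standard library are available. Lean on these libraries where they do the work, as an engineer would, in place of code of your own. Each camera call takes 0.05 s, during which the arm holds its last target. There are 200 camera calls.

## Task

The lidded tin on the slide's carriage has been read and the amber bottle in the square stand is next: swap the two, so that the bottle stands in the carriage's seat and the tin in the stand's seat, leaving the carriage on its right-hand side meanwhile. Then take the carriage by its black knob and slide it to the left until you feel the ball under the reader's lens click into the carriage's notch, without driving on past the click. Finish still gripping the knob with the carriage held still in the click position; keep bottle and tin upright and leave everything else where it is.

Things in the scene. Friction and masses are not known exactly. Their poses are not given: they have to be found in the camera images.
- station: reading station, fixed to the bench: grey base plate 150 mm (its x) by 340 mm (its y), 10 mm thick, with a steel rail along its y axis and a stop block at each end. Origin: centre of the underside, on the bench; z up. Its y axis is the sliding direction (roughly to the robot's left). A carriage runs on the rail.
- carriage (a joint): travel of the carriage along the rail, m: 0 where it stands at the start, growing toward the station's +y (left); it can go from -0.015 to 0.115. It slides with about 1 to 2 N and stays where it is left. At rest in the click position it takes about 10 N or more to push it out either way.
- carriage_seat (a point): centre of the carriage's round seat, on its floor (32 mm above the bench). The floor is level and ringed by a low rim: 72 mm inside diameter, 79 mm outside, 3.5 mm high. Axes as the station's. The carriage plate is 92 mm (x) by 100 mm (y).
- knob_grip (a point): grip point of the carriage's black upright knob, on a tongue 78 mm from the seat centre along the station's -x (robot's side). The knob is a block 22 mm along the station's x, 14 mm along its y, from 32 to 78 mm above the bench; this point is on its axis, 16 mm below its top. Axes as the station's. Best pinched from above, fingers closing along the station's y.
- slide_notch (a point): middle of the notch in the far edge of the steel bar along the back of the carriage, level with the seat centre, 28 mm above the bench. The notch is 14 mm wide and moves with the carriage. Axes as the station's.
- click_ball (a point): spring-loaded steel ball (16 mm across) under the lens of the reader head (grey post 104 mm tall, fixed behind the rail at a place that varies), 28 mm up. It rubs on the carriage's bar (drag under 1 N) and snaps into the notch when level with it along the station's y, pulling the carriage in over the last 7 mm with several N. At the start the notch is 45 to 100 mm to its right (-y).
- stand_seat (a point): centre of the round seat of the separate square stand (96x96 mm, 12 mm high, fixed to the bench), on the seat's floor 12 mm above the bench; same rim as on the carriage (72 mm inside, 3.5 mm high). z up.
- bottle_mid (a point): amber bottle with a white ribbed cap, 47 mm across, 87 mm tall, 0.12 kg; this point is on its axis half-way up (43.5 mm above its foot). z up. It stands in the stand's seat at the start. Its straight-sided body reaches well above half height.
- tin_mid (a point): round aluminium tin with a lid, 64 mm across (body 62), 42 mm tall, 0.045 kg; the lid is fixed on and covers the upper 13 mm. This point is on its axis half-way up (21 mm above its foot). z up. It stands in the carriage's seat at the start (a like tin in the tray at the back is not meant). The bench in front of the station's right half, right of the stopwatch, is free to set it aside.
- bottle: the amber bottle; origin at the centre of its foot
- tin: the tin of the task; origin at the centre of its foot
- knob: the carriage's black knob; origin at the centre of its foot
- stopwatch: white stopwatch, 62x62x21 mm, a bystander; origin at the centre of its underside
- weight: brass check weight, 26 mm across, 36 mm tall, a bystander; origin at the centre of its underside
- marker: marker pen, 128 mm long, 16 mm thick, a bystander; origin at the centre of its underside
- weight_small: small brass check weight, 20 mm across, 28 mm tall, a bystander; origin at the centre of its underside
There are look-alikes about, which are no part of the job. What is shaped like the tin but pink is not meant.

How it is judged:
On the way, in this order (a step that is already met when the one before it is completed fails the run):
1. bottle in the carriage's seat and tin in the stand's seat, both let go, the carriage still short of the click by more than 20 mm (horizontal distance between bottle_mid and carriage_seat below 0.015 m and z of bottle_mid in the frame of carriage_seat between 0.0395 and 0.0465 m and angle between each of bottle_mid, tin_mid's own z axis and vertical below 0.1 rad and horizontal distance between tin_mid and stand_seat below 0.008 m and z of tin_mid in the frame of stand_seat between 0.017 and 0.024 m and contact force between the fingers and bottle below 0.2 N and contact force between the fingers and tin below 0.2 N and y of slide_notch in the frame of click_ball below -0.02 m), for 0.2 s.
2. carriage in the click position with the knob gripped (y of slide_notch in the frame of click_ball between -0.003 and 0.003 m and contact force between the fingers and knob above 1.5 N), for 0.2 s.
At the end, for the whole second after the job is handed in: Finishes holding: fingers press the knob with over 1.5 N, notch within 3 mm of the ball along the rail, carriage still; bottle upright on the carriage seat's floor (within 15 mm of its centre), tin upright on the stand seat's floor (within 8 mm), neither touched by the fingers (all of step 2 and horizontal distance between bottle_mid and carriage_seat below 0.015 m and z of bottle_mid in the frame of carriage_seat between 0.0395 and 0.0465 m and angle between each of bottle_mid, tin_mid's own z axis and vertical below 0.1 rad and horizontal distance between tin_mid and stand_seat below 0.008 m and z of tin_mid in the frame of stand_seat between 0.017 and 0.024 m and contact force between the fingers and bottle below 0.2 N and contact force between the fingers and tin below 0.2 N and velocity of joint carriage between -0.005 and 0.005 m/s); the arm keeps its last pose, push and grip.
It fails at once if the carriage is driven more than 12 mm past the click (y of slide_notch in the frame of click_ball above 0.012 m).
It fails at once if bottle or tin tipped by more than 0.6 rad (angle between any of bottle_mid, tin_mid's own z axis and vertical above 0.6 rad).
It fails at once if a bystander is moved by more than 30 mm (distance of any of stopwatch, weight, marker, weight_small from where it was at the start of the episode above 0.03 m).
It also fails if it takes over 72 s, if anything falls off the work surface, if the arm or the gripper's body presses on something with over 40 N, if the wrist force passes 120 N, or if a joint passes its speed limit or range.

## Working session

There is one attempt and no reset: what is moved stays moved. The work goes in short steps, Python scripts to look and compute and a tool call to move; the robot and the scene stay as the last step left them, time stands still between calls to the robot, and variables do not carry over. Pictures are saved under pics/ and viewed, at most 10 in all, crops included, and the job is handed in when it is done.

Besides the shell and the picture viewer there is one more tool, called as name(argument=value, ...), one argument or row to a line, values as JSON. drive_tool: Moves the arm, as the interface text tells. Its arguments: {"type":"object","properties":{"moves":{"type":"array","items":{"type":"number"}},"grip_force":{"type":"number"}},"required":["moves"]}

```bash
mkdir -p pics; cat > h.py <<'E'
import numpy as np,cv2
from plant import robot
def ray(c,u,v,z):
    d=c["R"].T@np.linalg.inv(c["mtx"])@np.array([u,v,1.]);o=-c["R"].T@c["t"]
    return o+d*(z-o[2])/d[2]
def cloud(c):
    h,w=c["depth"].shape;u,v=np.meshgrid(np.arange(w),np.arange(h))
    p=np.stack([u,v,np.ones_like(u)],-1)@np.linalg.inv(c["mtx"]).T*c["depth"][...,None]
    return (p-c["t"])@c["R"]
def save(c,n): cv2.imwrite("pics/"+n,c["color"][...,::-1])
E
python3 - <<'E'
from h import *
import pickle
d={}
for n in("top","side"):
    c=robot.read_camera(n);save(c,n+"0.png");d[n]=c
    print(n,-c["R"].T@c["t"],c["R"][2])
pickle.dump(d,open("c0.pkl","wb"))
s=robot.read_state();print(s)
E
```

```text
top [0.32729557 0.03762492 1.04304579] [ 0.1959091  -0.02377875 -0.98033372]
side [ 0.51416236 -0.74439233  0.64453769] [ 0.02823299  0.8102977  -0.58533797]
{'t': 0.1, 'q': array([-1.31338984e+00,  1.31097431e-01,  1.48918310e+00, -2.67811465e-05,
        1.52300265e+00, -8.54388666e-02]), 'dq': array([-3.37382731e-05, -1.30240208e-03, -4.05333243e-03,  3.41909240e-04,
       -2.28061409e-03, -1.72413562e-04]), 'joint_torque': array([ 6.85799896e-04, -5.61340106e+01, -4.93096948e+01,  7.69622996e-02,
        2.92061619e-02, -6.97488804e-05]), 'tool_pos': array([ 0.20164165, -0.56487993,  0.40377806]), 'orientation': array([-3.09388889e+00, -5.35621614e-01,  2.69763715e-04]), 'force': array([ 0.90083524,  0.4340965 , -0.01841449]), 'wrist_torque': array([-0.03177035,  0.03185695, -0.0393518 ]), 'gripper_force': 0.0, 'opening': 0.09278415987940665}
```

View pics/top0.png

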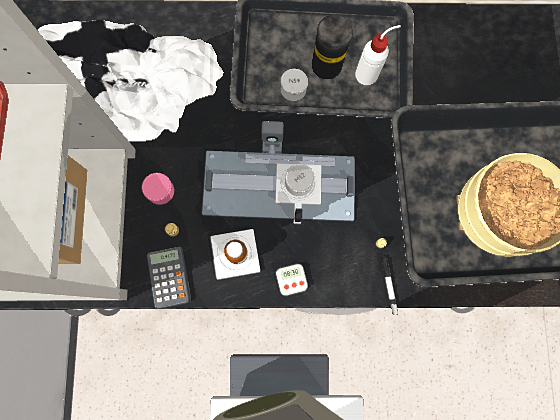

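View pics/side0.png

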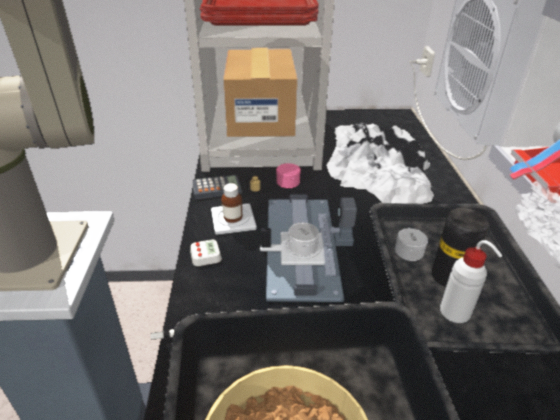

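The top view shows the station at about (278,185) with the tin at (298,180) and the knob at (298,214). The reader head is at (272,138), the stand and bottle at (235,252), and the stopwatch at (292,280). Tin candidates are the one on the carriage (298,180), the tray tin (293,82) and the pink one (158,187). The one on the carriage fits the description. The only bottle standing in the square stand is at (235,250).

```bash
python3 - <<'E'
from h import *
import pickle
d=pickle.load(open("c0.pkl","rb"));c=d["top"];P=cloud(c);im=c["color"]
crop=im[110:310,190:410];cv2.imwrite("pics/crop0.png",cv2.resize(crop,None,fx=3.6,fy=3,interpolation=cv2.INTER_CUBIC)[:600,:792,::-1])
def reg(u0,u1,v0,v1,z0,z1,P=P):
    q=P[v0:v1,u0:u1].reshape(-1,3);q=q[(q[:,2]>z0)&(q[:,2]<z1)];return q
def rect(q,n):
    r=cv2.minAreaRect((q[:,:2]*1000).astype(np.float32));print(n,len(q),r,"zmed",np.median(q[:,2]),"mean",q.mean(0))
rect(reg(195,360,140,230,.005,.016),"plate")
rect(reg(270,325,150,215,.068,.082),"tintop")
rect(reg(270,330,150,215,.024,.036),"carr")
rect(reg(285,312,203,228,.07,.085),"knob")
rect(reg(205,265,225,282,.006,.018),"stand")
rect(reg(205,265,225,282,.08,.095),"cap")
rect(reg(255,290,115,165,.095,.12),"head")
rect(reg(270,312,260,300,.014,.03),"watch")
rect(reg(372,390,235,252,.01,.035),"wsmall")
rect(reg(378,402,250,318,.006,.03),"marker")
E
```

```text
plate 5434 ((606.4210815429688, 15.4375), (204.59657287597656, 370.5534362792969), 0.7850632071495056) zmed 0.010262545263369033 mean [0.59360028 0.02527446 0.01027676]
tintop 729 ((581.8764038085938, -20.897029876708984), (62.475868225097656, 108.08065032958984), 68.44737243652344) zmed 0.07361020314377523 mean [ 0.59852244 -0.02888386  0.07365857]
carr 1561 ((605.2894287109375, -31.610618591308594), (132.36154174804688, 144.54995727539062), 88.93590545654297) zmed 0.03213516328574382 mean [ 0.61265698 -0.02814792  0.03183973]
knob 66 ((525.9430541992188, -24.67359733581543), (12.482409477233887, 22.131677627563477), 88.72628021240234) zmed 0.07721240702028577 mean [ 0.5249256  -0.02501888  0.07735795]
stand 1459 ((451.83447265625, 112.37297058105469), (116.29226684570312, 106.32538604736328), 5.3388566970825195) zmed 0.012615777079544168 mean [0.44796718 0.11057281 0.01256957]
cap 22 ((446.5103759765625, 104.79048156738281), (28.071828842163086, 29.029926300048828), 50.9797248840332) zmed 0.08792816620425234 mean [0.44135461 0.10169604 0.08869448]
head 303 ((704.3163452148438, 28.175743103027344), (44.297218322753906, 30.226879119873047), 89.80751037597656) zmed 0.1035746966771281 mean [0.70277068 0.02848206 0.1033347 ]
watch 675 ((394.4206237792969, -13.47719955444336), (57.15987014770508, 57.94281005859375), 14.408612251281738) zmed 0.018835181906917933 mean [ 0.39432102 -0.01301048  0.01885852]
wsmall 72 ((472.6208190917969, -211.09971618652344), (18.300491333007812, 19.323284149169922), 43.42692947387695) zmed 0.019997463700235335 mean [ 0.4718686  -0.20973879  0.02089629]
marker 360 ((381.05023193359375, -232.47564697265625), (125.83226013183594, 41.03843688964844), 2.518695831298828) zmed 0.012799543473842536 mean [ 0.38159136 -0.22420846  0.01276797]
```

View pics/crop0.png

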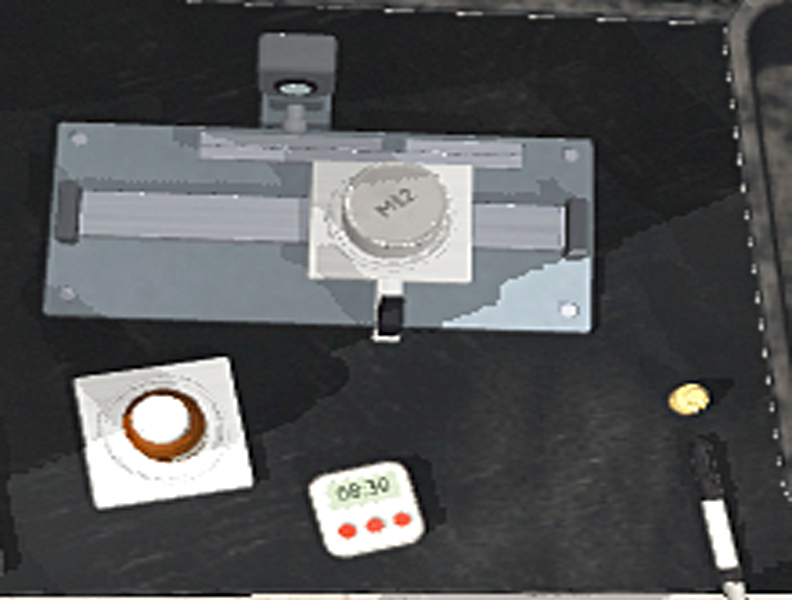

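The crop confirms the tin (M12/M52) on the carriage at (395,210) and the amber bottle in the stand at (163,420). The bar's notch gap is at about (395,148) and the ball at about (295,115). Next come robust fits.

```bash
python3 - <<'E'
from h import *
import pickle
d=pickle.load(open("c0.pkl","rb"));np.set_printoptions(precision=4,suppress=True)
def top(c,n,u0,u1,v0,v1,z0,z1,mask=None):
    P=cloud(c);m=(P[...,2]>z0)&(P[...,2]<z1)
    if mask is not None:m&=mask
    k=np.zeros_like(m);k[v0:v1,u0:u1]=1;m=(m&k).astype(np.uint8)
    m=cv2.morphologyEx(m,cv2.MORPH_OPEN,np.ones((3,3)))
    N,L,S,_=cv2.connectedComponentsWithStats(m);
    if N<2: print(n,"none");return
    i=1+S[1:,4].argmax();q=P[L==i];z=np.median(q[:,2]);q=(q[:,:2]*1000).astype(np.float32)
    print(n,len(q),"rect",cv2.minAreaRect(q),"z",round(z,4),"circ",cv2.minEnclosingCircle(q),"mean",q.mean(0));return q
for n,w in(("top",dict(plate=(195,360,140,230),tin=(270,325,150,215),knob=(285,312,203,228),stand=(205,265,225,282),head=(255,290,115,165),watch=(270,312,260,300))),
 ("side",dict(plate=(255,350,190,310),tin=(280,325,210,265),knob=(255,282,235,260),stand=(205,262,195,240),head=(325,365,190,250),watch=(185,225,235,270)))):
    c=d[n];print(n);Z=dict(plate=(.007,.014),tin=(.07,.078),knob=(.073,.082),stand=(.008,.0175),head=(.1,.108),watch=(.017,.025))
    g=c["color"].astype(int)
    for k in w: top(c,k,*w[k],*Z[k])
    hsv=cv2.cvtColor(c["color"],cv2.COLOR_RGB2HSV)
    u0,u1,v0,v1=dict(top=(205,265,225,282),side=(205,262,175,240))[n]
    top(c,"cap",u0,u1,v0,v1,.083,.092)
c=d["top"]
for nm,(x,y),z in(("notch",(395,148),.032),("ball",(295,115),.036),("cTL",(58,122),.01),("cTR",(593,140),.01),("cBR",(593,332),.01),("cBL",(45,314),.01)):
    print(nm,ray(c,190+x/3.6,110+y/3,z))
for s in((312,160),(472,167),(472,281),(309,278)): print("carr",ray(c,190+s[0]/3.6,110+s[1]/3,.032))
for s in((74,379),(230,358),(253,487),(97,508)): print("stand",ray(c,190+s[0]/3.6,110+s[1]/3,.012))
E
```

```text
top
plate 1838 rect ((562.3191528320312, 82.86392974853516), (203.36294555664062, 59.43106460571289), 87.54026794433594) z 0.0103 circ ((561.526611328125, 82.8979721069336), 105.16362762451172) mean [561.0398  88.851 ]
tin 660 rect ((603.4623413085938, -29.06479835510254), (61.75191116333008, 60.25065231323242), 89.59230041503906) z 0.0736 circ ((603.24267578125, -29.498838424682617), 31.846792221069336) mean [602.9103 -29.1171]
knob 60 rect ((524.75537109375, -25.5230655670166), (10.731090545654297, 19.7946720123291), 88.72628021240234) z 0.0775 circ ((524.979248046875, -25.61856460571289), 10.947239875793457) mean [524.6251 -25.4988]
stand 1379 rect ((450.27178955078125, 110.3055191040039), (96.37626647949219, 95.83759307861328), 9.90887451171875) z 0.0126 circ ((449.83367919921875, 110.32553100585938), 65.151611328125) mean [447.8039 110.5348]
head 258 rect ((704.2368774414062, 28.193012237548828), (44.1876335144043, 29.988697052001953), 89.98297119140625) z 0.1039 circ ((705.2935180664062, 28.778841018676758), 24.304351806640625) mean [704.1071  28.9152]
watch 388 rect ((394.8471
[... 1215 characters left out ...]
.8158264160156, -2.5804319381713867), 14.489090919494629) mean [409.2936  -2.5514]
cap 18 rect ((458.3623046875, 94.63352966308594), (17.046640396118164, 4.8431620597839355), 40.70341110229492) z 0.0872 circ ((457.85552978515625, 95.2226791381836), 8.680598258972168) mean [457.8988  94.2437]
notch [ 0.6571 -0.0329  0.032 ]
ball [0.6813 0.0289 0.036 ]
cTL [0.6845 0.1784 0.01  ]
cTR [ 0.6709 -0.1604  0.01  ]
cBR [ 0.5221 -0.1549  0.01  ]
cBL [0.5361 0.1828 0.01  ]
carr [0.6478 0.0185 0.032 ]
carr [ 0.6425 -0.0803  0.032 ]
carr [ 0.5559 -0.0783  0.032 ]
carr [0.5582 0.0208 0.032 ]
stand [0.4872 0.1637 0.012 ]
stand [0.5026 0.069  0.012 ]
stand [0.4083 0.0547 0.012 ]
stand [0.3937 0.1479 0.012 ]
```

```bash
cat >> h.py <<'E'
from scipy.spatial.transform import Rotation as Ro
def plan(x,y,z,yaw=-2.3):
    s=robot.read_state();R=Ro.from_rotvec(s["orientation"])
    a=np.radians(yaw);ca,sa=np.cos(a),np.sin(a)
    T=Ro.from_matrix(np.array([[ca,sa,0],[sa,-ca,0],[0,0,-1]]))
    g=s["tool_pos"]+R.as_matrix()[:,2]*robot.grasp_offset
    np.set_printoptions(precision=2,suppress=True)
    w=np.array([x,y,z])-g
    print("t",s["t"],"grasp mm",g*1000,"turn deg",np.degrees((R.inv()*T).as_rotvec()),"shift after turn mm",T.inv().apply(w)*1000,"F",s["force"],"gf",s["gripper_force"],"op",s["opening"]*1000,"q",s["q"])
E
python3 - <<'E'
from h import *
plan(.603,-.029,.159)
import pickle
d=pickle.load(open("c0.pkl","rb"));c=d["top"]
im=c["color"][225:282,205:265].astype(int);m=(im.min(2)>200)
P=cloud(c)[225:282,205:265];m&=(P[...,2]>.06)
v,u=np.nonzero(m);q=P[m];print("cap",len(u),u.mean()+205,v.mean()+225,ray(c,u.mean()+205,v.mean()+225,.099)*1000,np.median(q,0)*1000,q[:,2].max()*1000)
E
```

```text
t 0.1 grasp mm [ 201.57 -564.61  236.48] turn deg [-0.1   0.01 21.94] shift after turn mm [ 379.62 -551.29   77.48] F [ 0.9   0.43 -0.02] gf 0.0 op 92.78415987940664 q [-1.31  0.13  1.49 -0.    1.52 -0.09]
cap 192 234.30729166666666 249.234375 [447.6  105.19  99.  ] [448.04 105.83  98.74] 1043.0457868807641
```

drive_tool(
  moves=[93, 0, 0, 0, 0, 0, 7.3, 93, 0, 0, 0, 0, 0, 7.3, 93, 0, 0, 0, 0, 0, 7.3, 93, 25, -36, 0, 0, 0, 0, 93, 25, -36, 0, 0, 0, 0, 93, 25, -36, 0, 0, 0, 0, 93, 25, -36, 0, 0, 0, 0, 93, 25, -36, 0, 0, 0, 0],
  grip_force=15,
)

```text
t: 0.9
tool_pos: [0.3343, -0.3886, 0.4043]
orientation: [-3.14, 0.063, 0.001]
force: [0.6, 0.0, 0.7]
opening: 0.0931
gripper_force: 0.0
```

drive_tool(
  moves=[93, 25, -36, 0, 0, 0, 0, 93, 25, -36, 0, 0, 0, 0, 93, 25, -36, 0, 0, 0, 0, 93, 25, -36, 0, 0, 0, 0, 93, 25, -36, 0, 0, 0, 0, 93, 25, -36, 0, 0, 0, 0, 93, 25, -36, 0, 0, 0, 0, 93, 25, -36, 0, 0, 0, 0],
)

```text
t: 1.7
tool_pos: [0.5456, -0.1085, 0.4043]
orientation: [-3.141, 0.062, 0.001]
force: [0.8, -1.3, -0.3]
opening: 0.0929
gripper_force: 0.0
```

drive_tool(
  moves=[93, 25, -36, 0, 0, 0, 0, 93, 25, -36, 0, 0, 0, 0, 93, 0, 0, 0, 0, 0, 0, 93, 0, 0, 0, 0, 0, 0, 93, 0, 0, 0, 0, 0, 0],
)

```text
t: 2.2
tool_pos: [0.5973, -0.0409, 0.4043]
orientation: [3.141, -0.063, -0.001]
force: [-0.7, 0.1, 0.5]
opening: 0.0931
gripper_force: 0.0
```

```bash
python3 - <<'E'
from h import *
plan(.6035,-.029,.110)
E
```

```text
t 2.2 grasp mm [597.15 -40.93 237.04] turn deg [0.02 0.05 0.02] shift after turn mm [  5.86 -12.18 127.04] F [-0.66  0.15  0.51] gf 0.0 op 93.07538128859308 q [-0.15  0.13  1.49 -0.    1.52  1.46]
```

drive_tool(
  moves=[93, 3, -6, 30, 0, 0, 0, 93, 3, -6, 35, 0, 0, 0, 93, 0, 0, 35, 0, 0, 0, 93, 0, 0, 35, 0, 0, 0, 93, 0, 0, 25, 0, 0, 0, 93, 0, 0, 16, 0, 0, 0, 93, 0, 0, 0, 0, 0, 0],
)

```text
t: 2.9
tool_pos: [0.6027, -0.0295, 0.2263]
orientation: [-3.141, 0.064, 0.007]
force: [-0.1, -0.1, -0.2]
opening: 0.0929
gripper_force: 0.0
```

drive_tool(
  moves=[70, 0, 0, 0, 0, 0, 0, 50, 0, 0, 0, 0, 0, 0, 50, 0, 0, 0, 0, 0, 0, 50, 0, 0, 0, 0, 0, 0, 50, 0, 0, 0, 0, 0, 0, 50, 0, 0, 0, 0, 0, 0],
  grip_force=12,
)

```text
t: 3.5
tool_pos: [0.6046, -0.0285, 0.2298]
orientation: [3.141, -0.062, 0.003]
force: [-0.7, -0.3, 5.2]
opening: 0.0625
gripper_force: 12.0
```

```bash
python3 - <<'E'
from h import *
plan(.45,-.11,.16)
c=robot.read_camera("side");save(c,"s1.png")
E
```

```text
t 3.5 grasp mm [604.92 -28.51  62.52] turn deg [ 0.01 -0.1   0.05] shift after turn mm [-151.53   87.64  -97.48] F [-0.68 -0.3   5.17] gf 12.000452556021628 op 62.52846696307297 q [-0.13  0.29  1.64  0.    1.21  1.48]
```

View pics/s1.png

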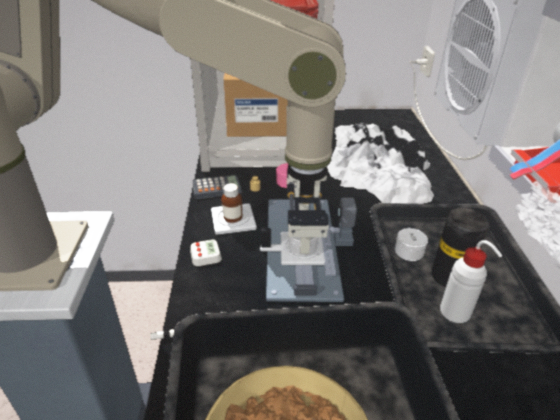

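The picture shows the gripper closed round the tin at about (305,235), with everything else still in place. Next is the lift.

drive_tool(
  moves=[50, 0, 0, -5, 0, 0, 0, 50, 0, 0, -15, 0, 0, 0, 50, 0, 0, -30, 0, 0, 0, 50, 0, 0, -30, 0, 0, 0, 50, -15, 9, -18, 0, 0, 0, 50, -25, 15, 0, 0, 0, 0, 50, -35, 20, 0, 0, 0, 0, 50, -35, 20, 0, 0, 0, 0],
)

```text
t: 4.35
tool_pos: [0.4907, -0.0885, 0.3278]
orientation: [3.141, -0.061, 0.002]
force: [-0.1, 0.2, 0.1]
opening: 0.0624
gripper_force: 12.0
```

drive_tool(
  moves=[50, -28, 16, 0, 0, 0, 0, 50, -14, 8, 0, 0, 0, 0, 50, 0, 0, 0, 0, 0, 0, 50, 0, 0, 0, 0, 0, 0],
)

```text
t: 4.75
tool_pos: [0.4491, -0.1105, 0.3277]
orientation: [3.141, -0.063, 0.003]
force: [0.4, 0.3, -0.4]
opening: 0.0624
gripper_force: 12.0
```

```bash
python3 - <<'E'
from h import *
plan(.45,-.11,.032)
c=robot.read_camera("side");s=c["color"][180:400,160:440]
cv2.imwrite("pics/s2.png",cv2.resize(s,None,fx=2.7,fy=2.7)[...,::-1])
E
```

```text
t 4.75 grasp mm [ 449.39 -110.58  160.42] turn deg [ 0.01 -0.1  -0.  ] shift after turn mm [  0.59  -0.6  128.42] F [ 0.36  0.3  -0.4 ] gf 11.999969511307427 op 62.35031190453574 q [-0.35 -0.2   1.95  0.    1.39  1.26]
```

View pics/s2.png

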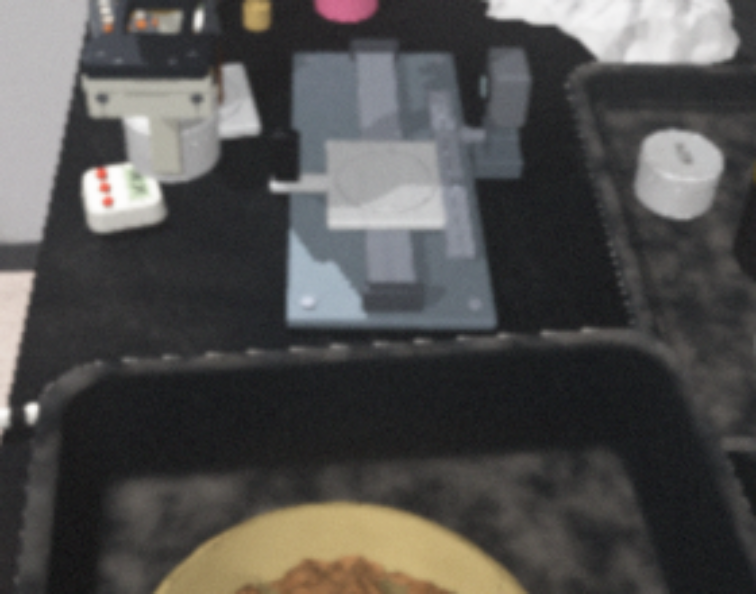

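The tin hangs level in the gripper at (170,140), and the carriage seat at (385,180) is empty. Next I set the tin down.

drive_tool(
  moves=[50, 0, 0, 35, 0, 0, 0, 50, 0, 0, 35, 0, 0, 0, 50, 0, 0, 30, 0, 0, 0, 50, 0, 0, 18, 0, 0, 0, 50, 0, 0, 8, 0, 0, 0, 50, 0, 0, 1.5, 0, 0, 0, 50, 0, 0, 0, 0, 0, 0, 50, 0, 0, 0, 0, 0, 0],
)

```text
t: 5.6
tool_pos: [0.4497, -0.1106, 0.2006]
orientation: [3.14, -0.062, 0.003]
force: [1.1, 0.0, -0.6]
opening: 0.0624
gripper_force: 12.0
```

drive_tool(
  moves=[50, 0, 0, 1, 0, 0, 0, 50, 0, 0, 0, 0, 0, 0, 50, 0, 0, 0, 0, 0, 0],
)

```text
t: 5.9
tool_pos: [0.4489, -0.1106, 0.1986]
orientation: [3.141, -0.062, 0.001]
force: [-0.0, 1.0, -0.7]
opening: 0.0622
gripper_force: 12.0
```

drive_tool(
  moves=[50, 0, 0, 1, 0, 0, 0, 50, 0, 0, 0, 0, 0, 0, 50, 0, 0, 0, 0, 0, 0],
)

```text
t: 6.2
tool_pos: [0.449, -0.1106, 0.1978]
orientation: [3.141, -0.062, 0.001]
force: [-0.8, 0.5, 5.5]
opening: 0.0625
gripper_force: 12.0
```

drive_tool(
  moves=[50, 0, 0, 1, 0, 0, 0, 50, 0, 0, 0, 0, 0, 0, 50, 0, 0, 0, 0, 0, 0],
)

```text
t: 6.5
tool_pos: [0.4492, -0.1106, 0.1973]
orientation: [3.141, -0.062, 0.001]
force: [-4.8, 1.1, 10.7]
opening: 0.0626
gripper_force: 12.0
```

drive_tool(
  moves=[50, 0, 0, -1.5, 0, 0, 0, 93, 0, 0, 0, 0, 0, 0, 93, 0, 0, 0, 0, 0, 0, 93, 0, 0, 0, 0, 0, 0, 93, 0, 0, 0, 0, 0, 0, 93, 0, 0, 0, 0, 0, 0],
)

```text
t: 7.1
tool_pos: [0.4487, -0.1105, 0.1976]
orientation: [-3.141, 0.062, 0.0]
force: [0.6, -0.0, 0.2]
opening: 0.0919
gripper_force: 0.0
```

drive_tool(
  moves=[93, 0, 0, -10, 0, 0, 0, 93, 0, 0, -25, 0, 0, 0, 93, 0, 0, -40, 0, 0, 0, 93, 0, 0, -40, 0, 0, 0, 93, 0, -25, -20, 0, 0, 0, 93, 0, -45, 0, 0, 0, 0, 93, 0, -45, 0, 0, 0, 0, 93, 0, -40, 0, 0, 0, 0],
)

```text
t: 7.9
tool_pos: [0.4548, 0.0461, 0.3341]
orientation: [-3.141, 0.063, -0.003]
force: [1.7, 0.4, -0.4]
opening: 0.0932
gripper_force: 0.0
```

drive_tool(
  moves=[93, 0, -35, 0, 0, 0, 0, 93, 0, -17, 0, 0, 0, 0, 93, 0, 0, 0, 0, 0, 0, 93, 0, 0, 0, 0, 0, 0],
)

```text
t: 8.3
tool_pos: [0.4569, 0.0964, 0.3333]
orientation: [3.141, -0.06, 0.001]
force: [0.6, -0.3, 0.4]
opening: 0.0933
gripper_force: 0.0
```

```bash
python3 - <<'E'
from h import *
plan(.449,.107,.057)
import pickle
c=robot.read_camera("top");pickle.dump(c,open("c3.pkl","wb"));save(c,"t3.png")
w=robot.read_camera("wrist");pickle.dump(w,open("w3.pkl","wb"))
cv2.imwrite("pics/t3w.png",np.vstack([cv2.resize(c["color"][100:310,180:420],(640,300)),cv2.resize(w["color"],(640,300))])[...,::-1])
E
```

```text
t 8.3 grasp mm [457.    96.32 165.95] turn deg [ 0.02 -0.02  0.11] shift after turn mm [ -8.42 -10.35 108.95] F [ 0.64 -0.34  0.42] gf 0.0 op 93.26365216516122 q [ 0.1  -0.19  1.94 -0.    1.4   1.71]
```

View pics/t3w.png

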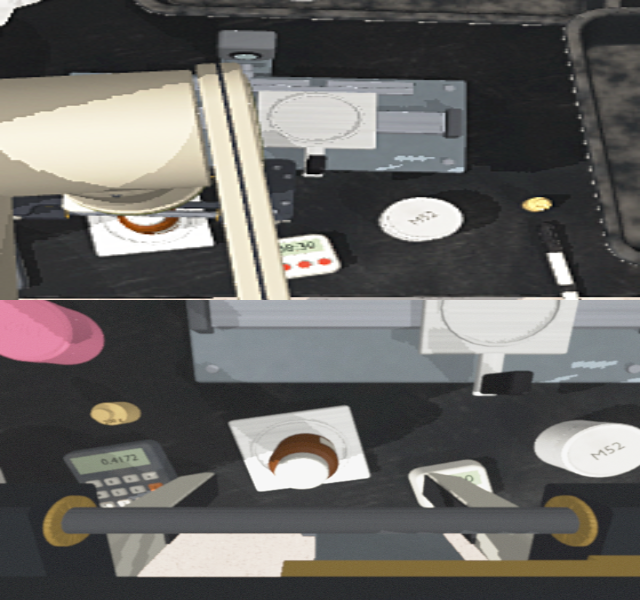

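The tin (M52) stands on the bench at (420,218) in the top half, and the bottle sits between the fingers in the wrist half at (303,462). The empty carriage seat is visible. I'll measure the seat and descend on the bottle.

drive_tool(
  moves=[93, -4, -5, 10, 0, 0, 0, 93, -4.4, -5.3, 20, 0, 0, 0, 93, 0, 0, 30, 0, 0, 0, 93, 0, 0, 25, 0, 0, 0, 93, 0, 0, 15, 0, 0, 0, 93, 0, 0, 8, 0, 0, 0, 93, 0, 0, 0, 0, 0, 0, 93, 0, 0, 0, 0, 0, 0],
)

```text
t: 9.2
tool_pos: [0.4492, 0.1068, 0.2252]
orientation: [-3.141, 0.063, -0.001]
force: [0.7, 0.2, -0.5]
opening: 0.0933
gripper_force: 0.0
```

drive_tool(
  moves=[60, 0, 0, 0, 0, 0, 0, 35, 0, 0, 0, 0, 0, 0, 35, 0, 0, 0, 0, 0, 0, 35, 0, 0, 0, 0, 0, 0, 35, 0, 0, 0, 0, 0, 0, 35, 0, 0, 0, 0, 0, 0, 35, 0, 0, 0, 0, 0, 0],
  grip_force=15,
)

```text
t: 9.9
tool_pos: [0.449, 0.107, 0.2247]
orientation: [-3.141, 0.062, 0.0]
force: [-0.0, -0.4, -0.8]
opening: 0.0463
gripper_force: 15.0
```

```bash
python3 - <<'E'
from h import *
import pickle
plan(.6027,-.0286,.20)
c=pickle.load(open("c3.pkl","rb"));P=cloud(c)
def t(n,u0,u1,v0,v1,z0,z1):
    m=np.zeros(P.shape[:2],np.uint8);m[v0:v1,u0:u1]=((P[...,2]>z0)&(P[...,2]<z1))[v0:v1,u0:u1]
    m=cv2.morphologyEx(m,cv2.MORPH_OPEN,np.ones((3,3)));N,L,S,_=cv2.connectedComponentsWithStats(m)
    q=(P[L==1+S[1:,4].argmax()]*1000).astype(np.float32)
    print(n,len(q),cv2.minAreaRect(q[:,:2]),np.median(q[:,2]))
t("tin",315,360,230,275,.036,.046)
t("knob",285,312,203,228,.073,.082)
# carriage plate by whiteness
h=cv2.cvtColor(c["color"],cv2.COLOR_RGB2HSV);m=((h[...,2]>185)&(h[...,1]<40)).astype(np.uint8)
m[:155]=0;m[207:]=0;m[:,:272]=0;m[:,330:]=0
N,L,S,_=cv2.connectedComponentsWithStats(m);i=1+S[1:,4].argmax();v,u=np.nonzero(L==i)
q=np.array([ray(c,a,b,.032)[:2]*1000 for a,b in zip(u,v)],np.float32);print("carr",S[i],cv2.minAreaRect(q))
E
```

```text
t 9.9 grasp mm [448.98 106.99  57.45] turn deg [-0.    0.    0.04] shift after turn mm [ 159.04  129.32 -142.55] F [-0.02 -0.44 -0.83] gf 14.994262933032587 op 46.33214341401554 q [ 0.12 -0.08  2.04  0.    1.18  1.73]Traceback (most recent call last):
  File "<stdin>", line 10, in <module>
  File "<stdin>", line 9, in t
cv2.error: OpenCV(4.12.0) /io/opencv/modules/imgproc/src/convhull.cpp:143: error: (-215:Assertion failed) total >= 0 && (depth == CV_32F || depth == CV_32S) in function 'convexHull'
```

drive_tool(
  moves=[35, 0, 0, -10, 0, 0, 0, 35, 0, 0, -30, 0, 0, 0, 35, 0, 0, -35, 0, 0, 0, 35, 0, 0, -35, 0, 0, 0, 35, 15, 12, -20, 0, 0, 0, 35, 25, 21, 0, 0, 0, 0, 35, 30, 24, 0, 0, 0, 0, 35, 30, 24, 0, 0, 0, 0],
)

```text
t: 10.7
tool_pos: [0.5466, 0.0213, 0.3559]
orientation: [-3.141, 0.061, -0.002]
force: [0.3, -0.4, -2.1]
opening: 0.0466
gripper_force: 15.0
```

drive_tool(
  moves=[35, 30, 24, 0, 0, 0, 0, 35, 20, 17, 0, 0, 0, 0, 35, 9, 7, 0, 0, 0, 0, 35, 0, 0, 0, 0, 0, 0, 35, 0, 0, 0, 0, 0, 0],
)

```text
t: 11.2
tool_pos: [0.6022, -0.0275, 0.3547]
orientation: [-3.141, 0.062, 0.001]
force: [-0.4, -0.1, -1.1]
opening: 0.046
gripper_force: 15.0
```

```bash
python3 - <<'E'
from h import *
import pickle
plan(.6027,-.0286,.0775)
c=pickle.load(open("c3.pkl","rb"));P=cloud(c)
def t(n,u0,u1,v0,v1,z0,z1):
    m=np.zeros(P.shape[:2],np.uint8);m[v0:v1,u0:u1]=((P[...,2]>z0)&(P[...,2]<z1))[v0:v1,u0:u1]
    m=cv2.morphologyEx(m,cv2.MORPH_OPEN,np.ones((3,3)));N,L,S,_=cv2.connectedComponentsWithStats(m)
    q=(P[L==1+S[1:,4].argmax()]*1000).astype(np.float32)
    print(n,len(q),cv2.minAreaRect(q[:,:2].copy()),np.median(q[:,2]))
t("tin",315,360,230,275,.036,.046)
t("knob",285,312,150,228,.073,.082)
h=cv2.cvtColor(c["color"],cv2.COLOR_RGB2HSV);m=((h[...,2]>185)&(h[...,1]<40)).astype(np.uint8)
m[:155]=0;m[207:]=0;m[:,:272]=0;m[:,330:]=0
N,L,S,_=cv2.connectedComponentsWithStats(m);i=1+S[1:,4].argmax();v,u=np.nonzero(L==i)
q=np.array([ray(c,a,b,.032)[:2]*1000 for a,b in zip(u,v)],np.float32);print("carr",S[i],cv2.minAreaRect(q))
E
```

```text
t 11.2 grasp mm [602.1  -27.45 187.4 ] turn deg [-0.03  0.05  0.05] shift after turn mm [  0.64   1.13 109.9 ] F [-0.43 -0.11 -1.05] gf 14.992977571673691 op 46.01945637257133 q [-0.13  0.17  1.54  0.    1.44  1.48]
tin 669 ((447.96014404296875, -111.27825164794922), (61.16818618774414, 62.90929412841797), 43.693485260009766) 41.528282
knob 60 ((524.630859375, -25.582983016967773), (10.716645240783691, 19.810348510742188), 89.67107391357422) 77.97045
carr [ 277  163   44   44 1555] ((599.07861328125, -28.99337387084961), (95.74224853515625, 97.11551666259766), 88.70289611816406)
```

drive_tool(
  moves=[35, 0.6, 1.1, 30, 0, 0, 0, 35, 0, 0, 35, 0, 0, 0, 35, 0, 0, 25, 0, 0, 0, 35, 0, 0, 13, 0, 0, 0, 35, 0, 0, 4, 0, 0, 0, 35, 0, 0, 0, 0, 0, 0, 35, 0, 0, 0, 0, 0, 0],
)

```text
t: 11.9
tool_pos: [0.604, -0.0291, 0.2497]
orientation: [3.141, -0.061, 0.004]
force: [0.6, -0.5, -1.2]
opening: 0.0464
gripper_force: 15.0
```

drive_tool(
  moves=[35, 0, 0, 1.5, 0, 0, 0, 35, 0, 0, 0, 0, 0, 0, 35, 0, 0, 0, 0, 0, 0],
)

```text
t: 12.2
tool_pos: [0.6035, -0.0294, 0.2468]
orientation: [3.141, -0.062, 0.001]
force: [0.2, -0.1, -0.5]
opening: 0.046
gripper_force: 15.0
```

drive_tool(
  moves=[35, 0, 0, 1, 0, 0, 0, 35, 0, 0, 0, 0, 0, 0, 35, 0, 0, 0, 0, 0, 0],
)

```text
t: 12.5
tool_pos: [0.6033, -0.0293, 0.2451]
orientation: [-3.141, 0.062, 0.0]
force: [-0.2, -0.5, -0.4]
opening: 0.0464
gripper_force: 15.0
```

drive_tool(
  moves=[35, 0, 0, 0.7, 0, 0, 0, 35, 0, 0, 0, 0, 0, 0, 35, 0, 0, 0, 0, 0, 0],
)

```text
t: 12.8
tool_pos: [0.6034, -0.0293, 0.2448]
orientation: [3.141, -0.062, 0.001]
force: [-0.7, -0.3, 1.8]
opening: 0.0464
gripper_force: 15.0
```

drive_tool(
  moves=[35, 0, 0, 0.7, 0, 0, 0, 35, 0, 0, 0, 0, 0, 0, 35, 0, 0, 0, 0, 0, 0],
)

```text
t: 13.1
tool_pos: [0.6035, -0.0293, 0.2447]
orientation: [3.141, -0.062, 0.001]
force: [-2.5, -0.4, 7.4]
opening: 0.0465
gripper_force: 15.0
```

Contact came at the expected height. I'll ease off, release, rise, and go back over the tin at (.448,-.111).

drive_tool(
  moves=[35, 0, 0, -0.8, 0, 0, 0, 80, 0, 0, 0, 0, 0, 0, 93, 0, 0, 0, 0, 0, 0, 93, 0, 0, 0, 0, 0, 0, 93, 0, 0, 0, 0, 0, 0, 93, 0, 0, 0, 0, 0, 0],
)

```text
t: 13.7
tool_pos: [0.6033, -0.0293, 0.2446]
orientation: [-3.141, 0.062, 0.0]
force: [-0.5, -0.6, 0.3]
opening: 0.0816
gripper_force: 0.0
```

drive_tool(
  moves=[93, 0, 0, -10, 0, 0, 0, 93, 0, 0, -25, 0, 0, 0, 93, 0, 0, -35, 0, 0, 0, 93, 0, 0, -35, 0, 0, 0, 93, -20, 10, -10, 0, 0, 0, 93, -35, 19, 0, 0, 0, 0, 93, -35, 19, 0, 0, 0, 0, 93, -35, 19, 0, 0, 0, 0],
)

```text
t: 14.5
tool_pos: [0.4746, -0.0917, 0.3606]
orientation: [3.141, -0.061, 0.002]
force: [-0.7, -1.1, 0.7]
opening: 0.0928
gripper_force: 0.0
```

drive_tool(
  moves=[93, -20, 13, 10, 0, 0, 0, 93, -7, 8, 30, 0, 0, 0, 93, 0, 0, 25, 0, 0, 0, 93, 0, 0, 0, 0, 0, 0, 93, 0, 0, 0, 0, 0, 0],
)

```text
t: 15.0
tool_pos: [0.4481, -0.1112, 0.2955]
orientation: [-3.141, 0.062, 0.0]
force: [-0.2, 0.4, -0.5]
opening: 0.0929
gripper_force: 0.0
```

```bash
python3 - <<'E'
from h import *
plan(.448,-.1112,.0305)
c=robot.read_camera("side");s=c["color"][150:320,160:390]
cv2.imwrite("pics/s4.png",cv2.resize(s,None,fx=3,fy=3)[...,::-1])
E
```

```text
t 15.0 grasp mm [ 448.07 -111.2   128.18] turn deg [-0.01  0.01  0.04] shift after turn mm [-0.07  0.   97.68] F [-0.16  0.35 -0.53] gf 0.0 op 92.88913767151794 q [-0.35 -0.17  1.99  0.    1.32  1.26]
```

View pics/s4.png

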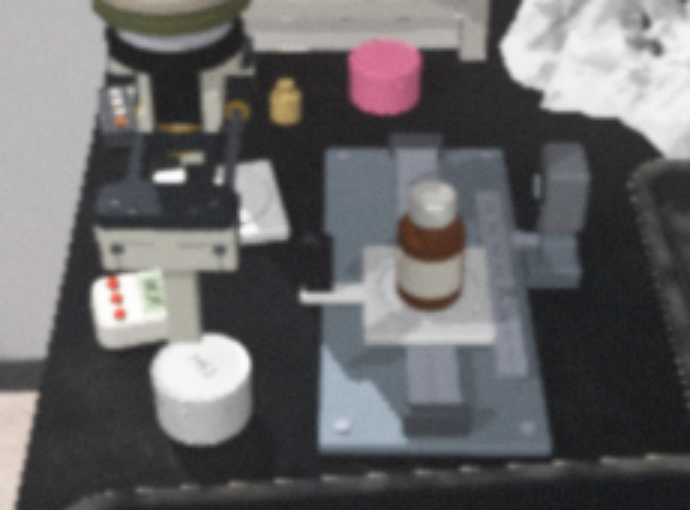

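The bottle stands upright in the carriage seat at (430,250), and the tin is below the gripper at (200,390). Next I grasp the tin.

drive_tool(
  moves=[93, 0, 0, 25, 0, 0, 0, 93, 0, 0, 30, 0, 0, 0, 93, 0, 0, 25, 0, 0, 0, 93, 0, 0, 14, 0, 0, 0, 93, 0, 0, 3.7, 0, 0, 0, 93, 0, 0, 0, 0, 0, 0, 93, 0, 0, 0, 0, 0, 0],
)

```text
t: 15.75
tool_pos: [0.449, -0.1115, 0.1987]
orientation: [3.14, -0.061, 0.004]
force: [-0.4, 0.3, 0.2]
opening: 0.0928
gripper_force: 0.0
```

drive_tool(
  moves=[75, 0, 0, 0, 0, 0, 0, 50, 0, 0, 0, 0, 0, 0, 50, 0, 0, 0, 0, 0, 0, 50, 0, 0, 0, 0, 0, 0, 50, 0, 0, 0, 0, 0, 0, 50, 0, 0, 0, 0, 0, 0],
  grip_force=12,
)

```text
t: 16.35
tool_pos: [0.4481, -0.1112, 0.1971]
orientation: [-3.141, 0.062, -0.0]
force: [-1.0, 0.1, 1.7]
opening: 0.0624
gripper_force: 12.0
```

drive_tool(
  moves=[50, 0, 0, -10, 0, 0, 0, 50, 0, 0, -25, 0, 0, 0, 50, 0, 0, -35, 0, 0, 0, 50, 0, 0, -35, 0, 0, 0, 50, 0, -20, -10, 0, 0, 0, 50, 0, -35, 0, 0, 0, 0, 50, 0, -40, 0, 0, 0, 0, 50, 0, -40, 0, 0, 0, 0],
)

```text
t: 17.15
tool_pos: [0.4531, 0.0247, 0.3129]
orientation: [3.141, -0.064, 0.002]
force: [0.1, -0.1, -0.6]
opening: 0.0619
gripper_force: 12.0
```

drive_tool(
  moves=[50, 0, -40, 0, 0, 0, 0, 50, 0, -30, 0, 0, 0, 0, 50, 0, -12, 0, 0, 0, 0, 50, 0, 0, 0, 0, 0, 0, 50, 0, 0, 0, 0, 0, 0],
)

```text
t: 17.65
tool_pos: [0.4565, 0.1049, 0.3121]
orientation: [3.14, -0.061, -0.0]
force: [-0.3, 0.4, -0.3]
opening: 0.0624
gripper_force: 12.0
```

```bash
python3 - <<'E'
from h import *
import pickle
plan(.4505,.109,.043)
c=robot.read_camera("side");pickle.dump(c,open("c5.pkl","wb"));save(c,"s5.png")
E
```

```text
t 17.65 grasp mm [456.53 104.82 144.77] turn deg [0.04 0.   0.06] shift after turn mm [ -6.19  -3.93 101.77] F [-0.35  0.36 -0.34] gf 11.999918417059234 op 62.40687228578351 q [ 0.12 -0.17  1.95 -0.    1.36  1.73]
```

drive_tool(
  moves=[50, -3, -2, 25, 0, 0, 0, 50, -3.5, -2.3, 30, 0, 0, 0, 50, 0, 0, 25, 0, 0, 0, 50, 0, 0, 12, 0, 0, 0, 50, 0, 0, 3.5, 0, 0, 0, 50, 0, 0, 0, 0, 0, 0, 50, 0, 0, 0, 0, 0, 0],
)

```text
t: 18.4
tool_pos: [0.4511, 0.1099, 0.2178]
orientation: [-3.141, 0.063, -0.003]
force: [0.5, 0.1, -0.3]
opening: 0.0623
gripper_force: 12.0
```

drive_tool(
  moves=[50, 0, 0, 3, 0, 0, 0, 50, 0, 0, 1.5, 0, 0, 0, 50, 0, 0, 0, 0, 0, 0, 50, 0, 0, 0, 0, 0, 0],
)

```text
t: 18.8
tool_pos: [0.4502, 0.1102, 0.2121]
orientation: [-3.141, 0.062, -0.0]
force: [0.4, -0.4, -0.3]
opening: 0.0624
gripper_force: 12.0
```

drive_tool(
  moves=[50, 0, 0, 1, 0, 0, 0, 50, 0, 0, 0, 0, 0, 0, 50, 0, 0, 0, 0, 0, 0],
)

```text
t: 19.1
tool_pos: [0.4502, 0.1102, 0.2109]
orientation: [-3.141, 0.062, 0.0]
force: [0.2, 0.8, -0.9]
opening: 0.0626
gripper_force: 12.0
```

drive_tool(
  moves=[50, 0, 0, 1.2, 0, 0, 0, 50, 0, 0, 0, 0, 0, 0, 50, 0, 0, 0, 0, 0, 0],
)

```text
t: 19.4
tool_pos: [0.4502, 0.1101, 0.2097]
orientation: [3.141, -0.062, -0.0]
force: [0.3, -0.6, -0.9]
opening: 0.0626
gripper_force: 12.0
```

drive_tool(
  moves=[50, 0, 0, 0.8, 0, 0, 0, 50, 0, 0, 0, 0, 0, 0, 50, 0, 0, 0, 0, 0, 0],
)

```text
t: 19.7
tool_pos: [0.4503, 0.1102, 0.2091]
orientation: [-3.141, 0.062, -0.0]
force: [-0.9, -0.8, 2.4]
opening: 0.062
gripper_force: 12.0
```

Touchdown was at the seat floor, as expected. I'll release, rise, and move toward the knob at (0.525,-0.0255).

drive_tool(
  moves=[80, 0, 0, 0, 0, 0, 0, 93, 0, 0, 0, 0, 0, 0, 93, 0, 0, 0, 0, 0, 0, 93, 0, 0, 0, 0, 0, 0, 93, 0, 0, 0, 0, 0, 0],
)

```text
t: 20.2
tool_pos: [0.4502, 0.1101, 0.2089]
orientation: [3.141, -0.062, -0.0]
force: [-0.3, -0.6, 0.4]
opening: 0.0922
gripper_force: 0.0
```

drive_tool(
  moves=[93, 0, 0, -10, 0, 0, 0, 93, 0, 0, -25, 0, 0, 0, 93, 0, 0, -35, 0, 0, 0, 93, 0, 0, -30, 0, 0, 0, 80, 10, 15, -10, 0, 0, 0, 70, 14, 25, 0, 0, 0, 0, 60, 16, 30, 0, 0, 0, 0, 50, 16, 30, 0, 0, 0, 0],
)

```text
t: 21.0
tool_pos: [0.5027, 0.0071, 0.3202]
orientation: [3.141, -0.061, 0.002]
force: [0.4, 0.1, 0.3]
opening: 0.0655
gripper_force: 0.0
```

drive_tool(
  moves=[50, 13, 26, 0, 0, 0, 0, 50, 2, 8, 0, 0, 0, 0, 50, 0, 0, 0, 0, 0, 0, 50, 0, 0, 0, 0, 0, 0],
)

```text
t: 21.4
tool_pos: [0.5155, -0.0259, 0.3191]
orientation: [-3.14, 0.062, 0.0]
force: [-0.0, 0.5, 0.0]
opening: 0.0502
gripper_force: 0.0
```

```bash
python3 - <<'E'
from h import *
plan(.525,-.0255,.062)
c=robot.read_camera("side");w=robot.read_camera("wrist")
cv2.imwrite("pics/s6.png",np.vstack([cv2.resize(c["color"][150:320,160:390],(500,300)),cv2.resize(w["color"],(500,300))])[...,::-1])
E
```

```text
t 21.4 grasp mm [515.49 -25.86 151.78] turn deg [-0.03  0.02  0.03] shift after turn mm [ 9.49 -0.74 89.78] F [-0.03  0.54  0.03] gf 0.0 op 50.198063772418415 q [-0.15 -0.04  1.82  0.    1.36  1.46]
```

View pics/s6.png

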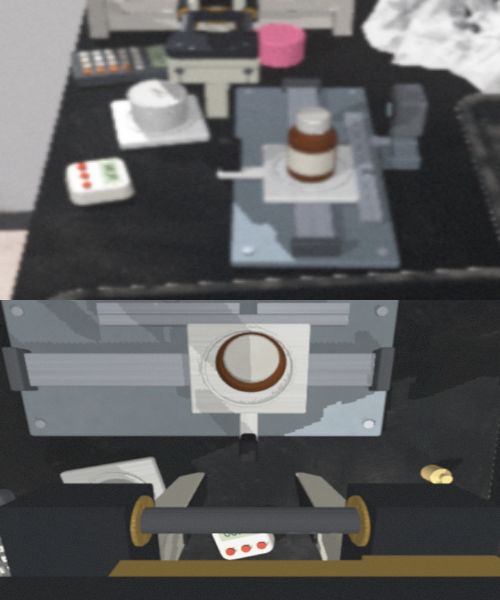

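The tin stands in the stand at (158,105), the bottle in the carriage, and the knob at (248,445) in the wrist view is centred between the fingers. Next I descend and grip it.

drive_tool(
  moves=[50, 5, -0.4, 20, 0, 0, 0, 50, 4.5, -0.3, 25, 0, 0, 0, 50, 0, 0, 25, 0, 0, 0, 50, 0, 0, 14, 0, 0, 0, 50, 0, 0, 5.8, 0, 0, 0, 50, 0, 0, 0, 0, 0, 0, 50, 0, 0, 0, 0, 0, 0],
)

```text
t: 22.2
tool_pos: [0.5259, -0.0261, 0.2303]
orientation: [3.141, -0.061, 0.002]
force: [-0.5, 0.0, -0.2]
opening: 0.05
gripper_force: 0.0
```

drive_tool(
  moves=[20, 0, 0, 0, 0, 0, 0, 5, 0, 0, 0, 0, 0, 0, 5, 0, 0, 0, 0, 0, 0, 5, 0, 0, 0, 0, 0, 0, 5, 0, 0, 0, 0, 0, 0, 5, 0, 0, 0, 0, 0, 0, 5, 0, 0, 0, 0, 0, 0],
  grip_force=20,
)

```text
t: 22.9
tool_pos: [0.5255, -0.0262, 0.2293]
orientation: [-3.141, 0.062, -0.0]
force: [-0.7, 0.3, 1.6]
opening: 0.0137
gripper_force: 20.0
```

```bash
python3 - <<'E'
from h import *
plan(.525+.0609*.04,-.0255+.0609,.062)
E
```

```text
t 22.9 grasp mm [525.49 -26.2   62.01] turn deg [-0.   -0.01  0.04] shift after turn mm [ -0.53 -61.63   0.01] F [-0.7   0.33  1.57] gf 19.999901354312897 op 13.703611476736818 q [-0.15  0.09  1.86  0.    1.19  1.46]
```

drive_tool(
  moves=[5, 0, -2, 0, 0, 0, 0, 5, 0, -4, 0, 0, 0, 0, 5, 0, -5, 0, 0, 0, 0, 5, 0, -5, 0, 0, 0, 0, 5, 0, -5, 0, 0, 0, 0, 5, 0, -5, 0, 0, 0, 0, 5, 0, -5, 0, 0, 0, 0, 5, 0, -5, 0, 0, 0, 0],
)

```text
t: 23.7
tool_pos: [0.5269, 0.0093, 0.2293]
orientation: [3.14, -0.062, 0.0]
force: [-0.8, -4.8, 2.6]
opening: 0.0136
gripper_force: 20.0
```

drive_tool(
  moves=[5, 0, -4, 0, 0, 0, 0, 5, 0, -3, 0, 0, 0, 0, 5, 0, -2, 0, 0, 0, 0, 5, 0, -2, 0, 0, 0, 0, 5, 0, -1, 0, 0, 0, 0, 5, 0, 0, 0, 0, 0, 0, 5, 0, 0, 0, 0, 0, 0],
)

```text
t: 24.4
tool_pos: [0.5273, 0.0218, 0.2293]
orientation: [-3.141, 0.062, -0.0]
force: [-2.7, -1.0, 3.1]
opening: 0.0138
gripper_force: 20.0
```

drive_tool(
  moves=[5, 0, -1, 0, 0, 0, 0, 5, 0, -1, 0, 0, 0, 0, 5, 0, -1, 0, 0, 0, 0, 5, 0, -1, 0, 0, 0, 0, 5, 0, 0, 0, 0, 0, 0, 5, 0, 0, 0, 0, 0, 0],
)

```text
t: 25.0
tool_pos: [0.5275, 0.0259, 0.2293]
orientation: [-3.141, 0.062, -0.0]
force: [-2.1, -2.1, 5.3]
opening: 0.0139
gripper_force: 20.0
```

drive_tool(
  moves=[5, 0, -1, 0, 0, 0, 0, 5, 0, -1, 0, 0, 0, 0, 5, 0, 0, 0, 0, 0, 0, 5, 0, 0, 0, 0, 0, 0],
)

```text
t: 25.4
tool_pos: [0.5276, 0.0279, 0.2293]
orientation: [-3.141, 0.062, -0.0]
force: [-1.5, -2.9, 4.7]
opening: 0.0139
gripper_force: 20.0
```

drive_tool(
  moves=[5, 0, -1, 0, 0, 0, 0, 5, 0, 0, 0, 0, 0, 0, 5, 0, 0, 0, 0, 0, 0],
)

```text
t: 25.7
tool_pos: [0.5276, 0.0289, 0.2293]
orientation: [-3.141, 0.062, -0.0]
force: [-0.8, -4.0, 3.9]
opening: 0.0142
gripper_force: 20.0
```

drive_tool(
  moves=[5, 0, -1, 0, 0, 0, 0, 5, 0, 0, 0, 0, 0, 0, 5, 0, 0, 0, 0, 0, 0],
)

```text
t: 26.0
tool_pos: [0.5277, 0.0301, 0.2293]
orientation: [-3.14, 0.062, -0.0]
force: [-1.0, -1.4, 5.2]
opening: 0.0139
gripper_force: 20.0
```

drive_tool(
  moves=[5, 0, -1, 0, 0, 0, 0, 5, 0, 0, 0, 0, 0, 0, 5, 0, 0, 0, 0, 0, 0],
)

```text
t: 26.3
tool_pos: [0.5277, 0.0311, 0.2293]
orientation: [-3.14, 0.062, -0.0]
force: [-1.3, -0.9, 4.7]
opening: 0.0139
gripper_force: 20.0
```

drive_tool(
  moves=[5, 0, -1, 0, 0, 0, 0, 5, 0, 0, 0, 0, 0, 0, 5, 0, 0, 0, 0, 0, 0],
)

```text
t: 26.6
tool_pos: [0.5278, 0.0322, 0.2293]
orientation: [-3.14, 0.062, -0.0]
force: [-1.7, -0.6, 5.4]
opening: 0.0139
gripper_force: 20.0
```

drive_tool(
  moves=[5, 0, -1, 0, 0, 0, 0, 5, 0, 0, 0, 0, 0, 0, 5, 0, 0, 0, 0, 0, 0],
)

```text
t: 26.9
tool_pos: [0.5278, 0.0334, 0.2293]
orientation: [-3.14, 0.062, -0.0]
force: [-1.3, 1.7, 4.4]
opening: 0.0139
gripper_force: 20.0
```

drive_tool(
  moves=[5, 0, -1, 0, 0, 0, 0, 5, 0, 0, 0, 0, 0, 0, 5, 0, 0, 0, 0, 0, 0],
)

```text
t: 27.2
tool_pos: [0.5278, 0.0345, 0.2293]
orientation: [-3.14, 0.061, -0.001]
force: [-0.9, 2.2, 4.8]
opening: 0.014
gripper_force: 20.0
```

drive_tool(
  moves=[5, 0, -1, 0, 0, 0, 0, 5, 0, 0, 0, 0, 0, 0, 5, 0, 0, 0, 0, 0, 0],
)

```text
t: 27.5
tool_pos: [0.5279, 0.0355, 0.2293]
orientation: [-3.139, 0.061, -0.001]
force: [-1.4, 2.5, 5.6]
opening: 0.0137
gripper_force: 20.0
```

drive_tool(
  moves=[5, 0, -1, 0, 0, 0, 0, 5, 0, 0, 0, 0, 0, 0, 5, 0, 0, 0, 0, 0, 0],
)

```text
t: 27.8
tool_pos: [0.5279, 0.0363, 0.2293]
orientation: [-3.14, 0.061, -0.001]
force: [-0.8, 2.1, 5.1]
opening: 0.0138
gripper_force: 20.0
```

drive_tool(
  moves=[5, 0, -0.7, 0, 0, 0, 0, 5, 0, 0, 0, 0, 0, 0, 5, 0, 0, 0, 0, 0, 0],
)

```text
t: 28.1
tool_pos: [0.5279, 0.0368, 0.2293]
orientation: [-3.14, 0.062, -0.0]
force: [-0.9, 0.4, 4.8]
opening: 0.0139
gripper_force: 20.0
```

```bash
python3 - <<'E'
from h import *
f=[]
for i in range(6):
    c=robot.read_camera("side");f.append(robot.read_state()["force"][1])
print(np.mean(f),f)
plan(.5274,.035,.062)
w=robot.read_camera("top")
cv2.imwrite("pics/s7.png",np.vstack([cv2.resize(c["color"][150:320,160:390],(560,300)),cv2.resize(w["color"][110:310,190:400],(560,300))])[...,::-1])
E
```

```text
0.712857836426517 [np.float64(0.9595962063099714), np.float64(0.2996263556789639), np.float64(0.5487400924661026), np.float64(0.2022616166757472), np.float64(1.1702368526465778), np.float64(1.0966858947817388)]
t 28.4 grasp mm [528.01  36.97  62.  ] turn deg [-0.05 -0.02  0.05] shift after turn mm [-0.53  1.99 -0.  ] F [-1.55  1.1   5.29] gf 20.001019835472107 op 13.865869486496932 q [-0.03  0.1   1.86  0.    1.19  1.58]
```

View pics/s7.png

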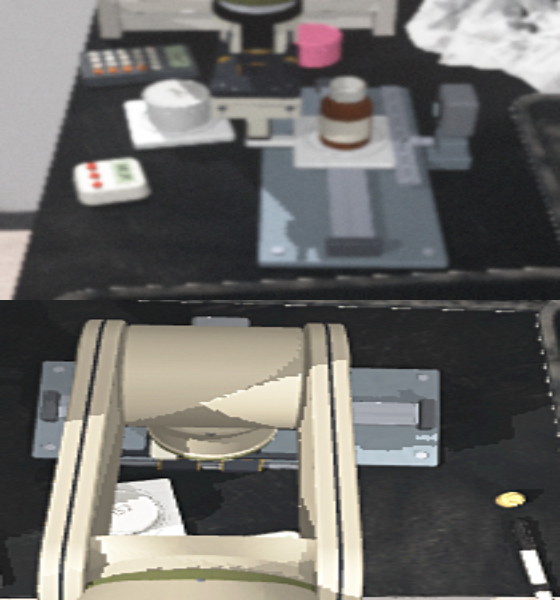

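The bottle is upright on the carriage at (347,125), the tin is in the stand, and the ball meets the bar about level with the seat. The pull is fading. One more small step should confirm that the force reverses.

drive_tool(
  moves=[5, 0, -0.6, 0, 0, 0, 0, 5, 0, 0, 0, 0, 0, 0, 5, 0, 0, 0, 0, 0, 0],
)

```text
t: 28.75
tool_pos: [0.528, 0.0373, 0.2293]
orientation: [-3.141, 0.062, -0.0]
force: [-1.3, -1.0, 5.3]
opening: 0.0139
gripper_force: 20.0
```

drive_tool(
  moves=[5, 0, -0.6, 0, 0, 0, 0, 5, 0, 0, 0, 0, 0, 0, 5, 0, 0, 0, 0, 0, 0],
)

```text
t: 29.05
tool_pos: [0.528, 0.0377, 0.2293]
orientation: [-3.141, 0.062, -0.0]
force: [-2.4, -2.8, 5.1]
opening: 0.0137
gripper_force: 20.0
```

drive_tool(
  moves=[5, 0, 0, 0, 0, 0, 0, 5, 0, 0, 0, 0, 0, 0, 5, 0, 0, 0, 0, 0, 0, 5, 0, 0, 0, 0, 0, 0, 5, 0, 0, 0, 0, 0, 0],
)

```text
t: 29.55
tool_pos: [0.528, 0.0376, 0.2293]
orientation: [-3.141, 0.062, -0.0]
force: [-1.6, -1.6, 5.9]
opening: 0.0139
gripper_force: 20.0
```

```bash
python3 - <<'E'
from h import *
c=robot.read_camera("side")
plan(.528,.0377,.062)
cv2.imwrite("pics/s8.png",cv2.resize(c["color"][170:270,200:380],(790,440),interpolation=cv2.INTER_CUBIC)[...,::-1])
E
```

```text
t 29.6 grasp mm [527.98  37.68  61.94] turn deg [-0.   -0.01  0.04] shift after turn mm [ 0.02 -0.03 -0.06] F [-1.54 -1.55  5.54] gf 20.000689923763275 op 13.78077092895324 q [-0.03  0.1   1.86  0.    1.19  1.58]
```

View pics/s8.png

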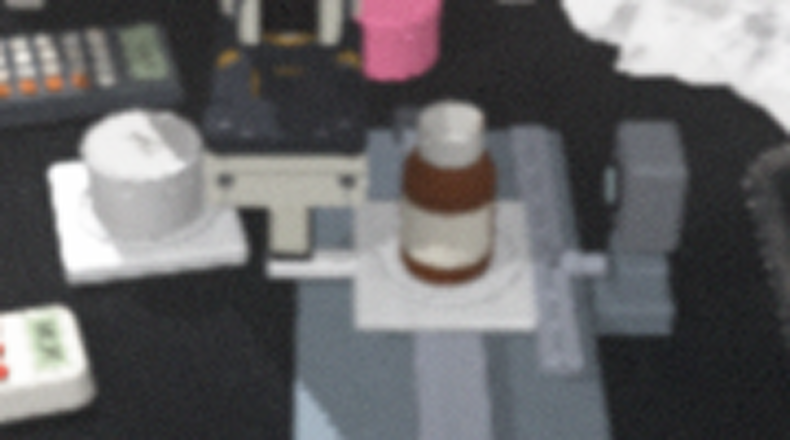

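The ball at (565,263) sits in the bar's notch, level with the seat. The tin and bottle are upright and the knob is held. I'm handing the job in.

```bash
python3 -c "
from h import *
print(robot.close_job())"
```

```text
the job is handed in; nothing more can be done
None
```

I swapped the bottle and tin, slid the carriage left about 64 mm into the click, and handed the job in with the knob still gripped at 20 N; the judge returned no verdict.

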